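Release the pawl and open the tall book rack

ROBOT

A 6-joint arm with a two-finger parallel gripper is mounted at the origin on the work surface. World frame = base frame: x ahead of the robot, y to its left, z up, the work surface at z = 0. Lengths are in mm, angles in rad, forces in N, time in s.
With the tool pointing down it reaches from about 400 to 925 mm from the base axis. Payload 12.5 kg.
Tool frame: the origin (TCP) lies midway between the tips of the shut fingers; the grasp point (between the pads) lies 19 mm behind it; z points along the fingers, y is the line along which they close (so a half turn about z gives the same grasp; the last joint's range is limited). The gripper opens to 95 mm and grips with 3 to 60 N. Pads are 20 mm wide; open, the fingers measure 119 mm over their backs; the gripper's body (75 mm by 180 mm) begins 59 mm behind the grasp point.
Start: joints at [-1.278, 0.491, 1.559, -0, 1.092, -0.106], TCP at [242.719, -575.964, 214.661] pointing down, gripper open.
Joint ranges: [-3.1, 3.1], [-0.84, 2.19], [0.05, 2.79], [-1.13, 4.28], [0.06, 2.93], [-2.69, 2.69]. Speed limits (rad/s): [2.22, 2.22, 2.79, 3.14, 3.14, 3.14].

INTERFACE

Orientations are given as [roll, pitch, yaw] about the fixed x, y, z axes, in that order (R = Rz(yaw) Ry(pitch) Rx(roll)).
In Python, from cell import env gives the robot as it stands.
- The arm moves only by the tool arm_command, never from a script. Its argument "targets" is a list of rows, each a list of 5 numbers: the shift along the tool's x, y, z in mm, then the turn about the tool's z in degrees, then the opening, from 0 (shut) to 1 (fully open). In form: [[tx, ty, tz, roll, fingers], ...]. A call has 1 to 5 rows; each row is the pose to reach, as a shift and turn from the pose commanded when the call began, along the tool's axes at that moment; what a row does not reach only later rows make up. A row lasts 1/10 s, in which the tool goes at most 50 mm and 8.59 degrees, less where a joint would pass 70% of its speed; a pose out of reach is approached as far as the arm can. A call with a gripper value outside its range is refused whole. The fingers move at their own pace and stop on an object; the grip force is fixed at half the most. Time passes only in rows, so rows that repeat a pose let the fingers close. It gives the time, the measured TCP pose, the force, the opening and the grip force at its end, in the units of the state.
- env.state(): the state, without advancing time (a new reading comes with each control period).
- env.read_camera(name): name is "scene" or "top" or "wrist"; returns a dict with "frame" (480x640x3 uint8, red, green, blue), "vertical_fov" (degrees; the focal length in pixels is half the picture's height over the tangent of half this angle, whatever the lens; pixels are square), "cx", "cy" (the principal point, pixels), "world_from_camera" (4x4, takes a point from camera to world coordinates); the wrist camera has in their place "hand_eye" (4x4, takes a point from camera to tool coordinates, whose origin is the TCP and whose axes are the flange's). Camera axes: x right, y down, z forward; pixel columns grow to the right and rows downward; lengths in mm; the calibration is good to about 2 mm. A picture is of the moment at which its call begins: read the wrist's pose just before it. There is no depth.
- env.job_done(): hands the job in; it is judged then, once.
The state is a dict: "t": time; "joints": joint angles; "qvel": joint speeds; "tau": joint torques, N m; "eef_pos": TCP position; "tcp_rot": TCP orientation; "ft_force": force on the tool from outside, world axes, zero at the start; "moment": the same for the moment, N m; "opening": opening from 0.0 (shut) to 1.0 (fully open); "grip_force": force on a finger pad.
Only numpy, scipy, OpenCV 4.12 (cv2) and the standard library are available. Lean on these libraries where they do the work, as an engineer would, in place of code of your own. Each camera call takes 0.05 s, during which the arm holds its last target. There are 200 camera calls.

TASK

Make room in the taller of the two book racks: flip its ratchet pawl out of the teeth by tipping the thumb lever over towards the sliding plate until it stays over, then slide that plate back, away from the notebooks, all the way to the end of its travel. Leave the low rack as it is.

Things in the scene. Friction and masses are not known exactly. Their poses are not given: they have to be found in the camera images.
- tall_rack_plate (a point): Middle of the top edge of the tall wooden book rack's sliding plate, 115 mm above the table (the low rack's plate: 70 mm). Upright board, 10 mm thick along the rack, 120 wide. Axes: x level along the rack, the way it opens, away from the notebooks and roughly from the robot (within 20 degrees); y across; z up. Notebooks reach 84 mm above the table, so its top 30 mm can be pushed or pinched over them.
- tall_rack_slide (a joint): Travel of the tall rack's plate in m, growing away from the notebooks: 0 nearest to them, 0.120 at the end stop (fully open). Starts between 0 and 0.05. Friction about 2.5 N; it stays where it is left.
- tall_rack_pivot (a point): Centre of the level pin (across the rack) of the tall rack's steel pawl; axes as the plate's. It rides on the slide, 60 mm beyond the plate's mid-plane (+x) and 52 mm above the table, between two cheeks 44 mm apart outside and 60 mm high. From it a 50 mm nose arm points 40 degrees below level to +x into the rack's teeth (12 mm pitch), and a thumb lever stands up.
- tall_rack_lever (a point): Tip of that pawl's thumb lever, mid-width: a flat paddle 30 mm wide, 6 thick, 50 long from the pin, standing 65 degrees above level and leaning to +x, away from the plate, so the tip starts about 21 mm beyond the pin and 97 mm above the table. Axes as the plate's, but turning with the pawl. Pushing it towards the plate (-x) with under 1 N lifts the nose out of the teeth.
- tall_rack_pawl (a joint): Turn of the tall rack's pawl in rad: about 0 to 0.15 in the teeth (the plate can go towards the notebooks but jams within 12 mm going back), 1.745 flipped fully over (stop). Past about 1.15 it falls over by itself and stays: lever tip 48 mm from the pin towards the plate, 65 mm above the table, nose arm sticking up to 95 mm.
- low_rack_lever (a point): Tip of the same kind of thumb lever on the low rack, about 97 mm above the table; not to be touched. The low rack stands on the other side of the desk's middle.

How it is judged (in metres and radians):
On the way:
1. the tall rack's pawl is flipped over and stays there while its plate is still forward (within 80 mm of its nearest position to the notebooks) (value of joint tall_rack_pawl above 1.3 rad and value of joint tall_rack_slide below 0.08 m), for 0.2 s.
At the end, for the whole second after the job is handed in: the tall rack's plate stands within 12 mm of its end stop, away from the notebooks, at rest (value of joint tall_rack_slide above 0.108 m and velocity of joint tall_rack_slide below 0.01 m/s); the robot touches nothing.
It fails at once if the low rack's lever is flipped or its slide moved (lever tip more than 30 mm from its start) (distance of low_rack_lever from where it was at the start of the episode above 0.03 m).
It also fails if it takes over 40 s, if anything falls off the work surface, if the arm or the gripper's body presses on something with over 40 N, if the wrist force passes 120 N, or if a joint passes its speed limit or range.

## Working session

There is one attempt and no reset: what is moved stays moved. The work goes in short steps, Python scripts to look and compute and a tool call to move; the robot and the scene stay as the last step left them, time stands still between calls to the robot, and variables do not carry over. Pictures are saved under pics/ and viewed, at most 10 in all, crops included, and the job is handed in when it is done.

Besides the shell and the picture viewer there is one more tool, called after "Request:" as name(argument=value, ...) on one line, values as JSON. arm_command: Moves the arm, as the interface text tells. Its arguments: {"type":"object","properties":{"targets":{"type":"array","items":{"type":"array","items":{"type":"number"}}}},"required":["targets"]}

```bash
mkdir -p pics; cat > h.py <<'E'
from cell import env
import numpy as np, cv2
def ray(c,u,v):
    f=240/np.tan(np.radians(c["vertical_fov"])/2); T=np.array(c["world_from_camera"])
    d=T[:3,:3]@np.array([(u-c["cx"])/f,(v-c["cy"])/f,1.]); return T[:3,3],d
def atz(c,u,v,z):
    o,d=ray(c,u,v); return o+d*(z-o[2])/d[2]
def proj(c,p):
    f=240/np.tan(np.radians(c["vertical_fov"])/2); T=np.linalg.inv(np.array(c["world_from_camera"]))
    q=T[:3,:3]@np.array(p,float)+T[:3,3]; return c["cx"]+f*q[0]/q[2],c["cy"]+f*q[1]/q[2]
E
python3 - <<'E'
from h import *
import pickle
for n in("top","scene"):
    c=env.read_camera(n); pickle.dump(c,open(n+".pkl","wb"))
    cv2.imwrite(f"pics/{n}0.png",c["frame"][...,::-1]); print(n,c["vertical_fov"],c["cx"],c["cy"],np.round(c["world_from_camera"],3).tolist())
print(env.state())
E
```

```text
top 48.11368573054641 322.6688045917211 246.50137210234502 [[-0.001, -0.999, 0.041, 449.937], [-1.0, 0.002, 0.009, -27.983], [-0.009, -0.041, -0.999, 938.414], [0.0, 0.0, 0.0, 1.0]]
scene 48.5142955122921 317.00580259980165 240.22574164602594 [[0.455, 0.754, -0.474, 947.953], [0.89, -0.379, 0.252, -238.612], [0.011, -0.537, -0.844, 890.857], [0.0, 0.0, 0.0, 1.0]]
{'t': 0.1, 'joints': array([-1.27758641e+00,  4.91495868e-01,  1.55937488e+00,  1.99790993e-05,
        1.09169747e+00, -1.05599117e-01]), 'qvel': array([-0.00154499, -0.00144641, -0.00146687, -0.00157193, -0.00080095,
        0.0009608 ]), 'tau': array([ 3.23491913e-03, -6.13624263e+01, -2.58605772e+01,  6.94238674e-02,
        4.70139936e-02, -7.47238482e-05]), 'eef_pos': array([ 242.66648079, -575.74249183,  214.12699546]), 'tcp_rot': array([-3.14062438e+00, -1.20450187e-04,  3.98799756e-01]), 'ft_force': array([ 0.26813554, -0.13972991,  0.44044557]), 'moment': array([-0.05379344,  0.0284068 ,  0.02478576]), 'grip_force': 0.0, 'opening': 1.0028936371950241}
```

View pics/top0.png

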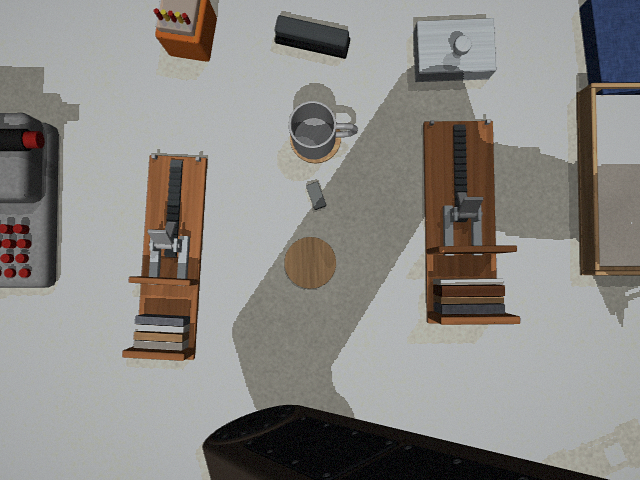

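View pics/scene0.png

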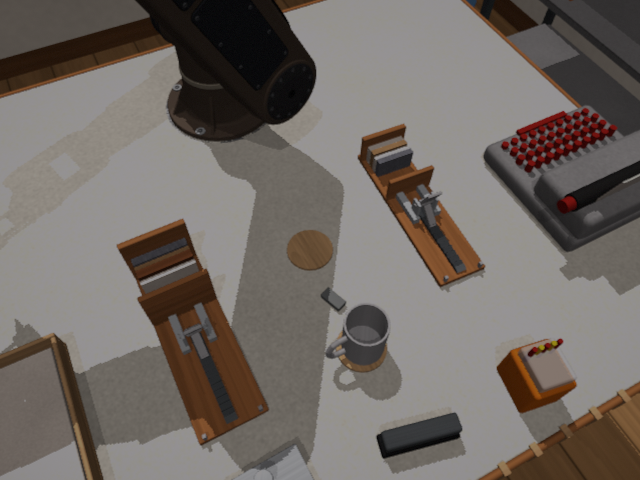

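The tall rack is the right one in the top view: its plate is near row 248 (columns 427–516) and its lever near (467,207). The low rack is at left. I'll enlarge both views of the tall rack.

```bash
python3 - <<'E'
import cv2
a=cv2.imread("pics/top0.png")[180:330,410:535]; a=cv2.resize(a,None,fx=4,fy=4,interpolation=cv2.INTER_CUBIC)
b=cv2.imread("pics/scene0.png")[215:365,110:260][:, :75+75]; b=cv2.resize(b,None,fx=2,fy=4) if 0 else cv2.resize(b[:, 20:95],None,fx=4,fy=4,interpolation=cv2.INTER_CUBIC)
cv2.imwrite("pics/crop0.png",cv2.hconcat([a,b])); print(a.shape,b.shape)
E
```

```text
(600, 500, 3) (600, 300, 3)
```

View pics/crop0.png

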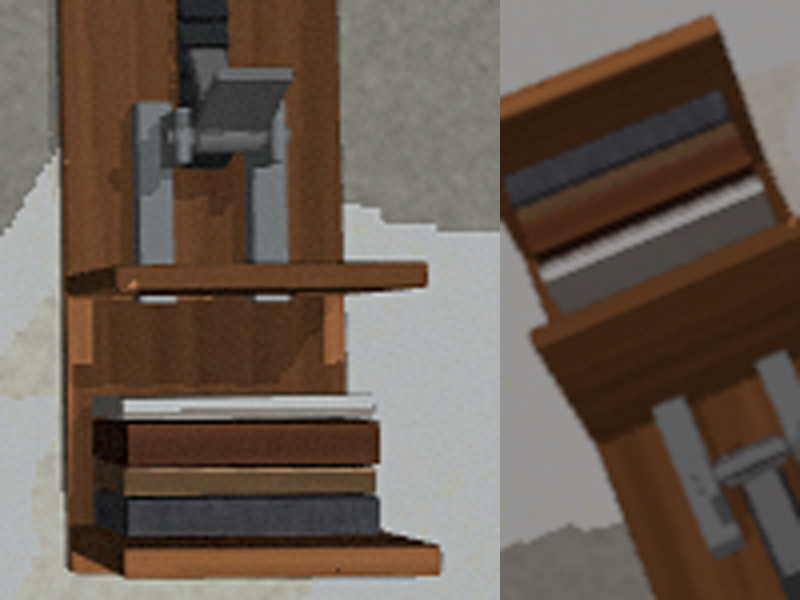

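The crop shows the plate's top face from crop (122,280) to (428,275). The lever's tip edge runs from (222,68) to (292,70).

```bash
cat > m.py <<'E'
from h import *
import pickle
c=pickle.load(open("top.pkl","rb")); P=lambda x,y,z:atz(c,410+x/4,180+y/4,z)
L=P(122,280,115);R=P(428,275,115);M=(L+R)/2
print("plate",L,R,M,np.linalg.norm(L-R))
a=P(222,68,97);b=P(292,70,97);print("lever",a,b,(a+b)/2,np.linalg.norm(a-b))
d=R-L;yaw=np.degrees(np.arctan2(d[0],-d[1]));print("yaw from plate",yaw)
# rack base edges at z~10 left edge, rightedge
for z in(0,12):
  e1=P(60,20,z);e2=P(66,540,z);print("edge dir",np.degrees(np.arctan2((e1-e2)[1],(e1-e2)[0])))
print("stop pins",atz(c,431,122,12),atz(c,489,120,12))
# cheeks in z 60
print("cheeks end",P(135,103,60),P(288,103,60))
s=pickle.load(open("scene.pkl","rb"))
for p in(L,R,(a+b)/2):print(proj(s,p))
E
python3 m.py
```

```text
plate [ 478.22407773 -200.48051913  115.        ] [ 479.95263951 -317.1186964   115.        ] [ 479.08835862 -258.79960777  115.        ] 116.6509850935393
lever [ 561.95949542 -244.23647577   97.        ] [ 561.10362959 -271.5987008    97.        ] [ 561.53156251 -257.91758829   97.        ] 27.375607111335416
yaw from plate 0.849053435257249
edge dir 0.13748578238384432
edge dir 0.13748578238384326
stop pins [ 704.38025325 -207.85888269   12.        ] [ 707.50478759 -308.42085457   12.        ]
cheeks end [ 552.58390092 -218.05400675   60.        ] [ 552.43785919 -280.49726854   60.        ]
(np.float64(203.85609234259863), np.float64(268.811804042172))
(np.float64(135.76357935853224), np.float64(298.1037122468456))
(np.float64(190.24762129958992), np.float64(329.3065236322721))
```

Request:
arm_command(targets=[[222, -79, 0, 0, 0], [222, -79, 0, 0, 0], [222, -79, 0, 0, 0], [222, -79, 0, 0, 0], [222, -79, 0, 0, 0]])

```text
t: 0.6
eef_pos: [418.3, -414.7, 214.5]
tcp_rot: [-3.141, -0.0, 0.4]
ft_force: [0.6, -0.2, 0.9]
opening: 0.634
grip_force: 0.0
```

Request:
arm_command(targets=[[222, -79, 0, 22, 0], [222, -79, 0, 22, 0], [222, -79, 0, 22, 0], [222, -79, 0, 22, 0], [222, -79, 0, 22, 0]])

```text
t: 1.1
eef_pos: [592.0, -255.8, 214.3]
tcp_rot: [-3.141, 0.0, 0.015]
ft_force: [-0.3, 0.7, 0.2]
opening: 0.216
grip_force: 0.0
```

Request:
arm_command(targets=[[0, 0, 0, 0, 0], [0, 0, 0, 0, 0]])

```text
t: 1.3
eef_pos: [590.7, -257.1, 214.0]
tcp_rot: [-3.141, 0.001, 0.017]
ft_force: [-0.7, -0.2, -0.4]
opening: 0.047
grip_force: 0.0
```

Request:
arm_command(targets=[[0, 0, 45, 0, 0], [0, 0, 90, 0, 0], [0, 0, 120, 0, 0], [0, 0, 130, 0, 0], [0, 0, 130, 0, 0]])

```text
t: 1.8
eef_pos: [589.6, -258.7, 83.8]
tcp_rot: [-3.141, 0.002, 0.014]
ft_force: [0.3, 0.3, 2.3]
opening: 0.007
grip_force: 0.0
```

```bash
python3 - <<'E'
from h import *
c=env.read_camera("scene");u,v=map(int,proj(c,(540,-258,80)));a=c["frame"][v-75:v+75,u-100:u+100,::-1]
cv2.imwrite("pics/s1.png",cv2.resize(a,None,fx=4,fy=4,interpolation=cv2.INTER_CUBIC));print(u,v)
E
```

```text
187 322
```

View pics/s1.png

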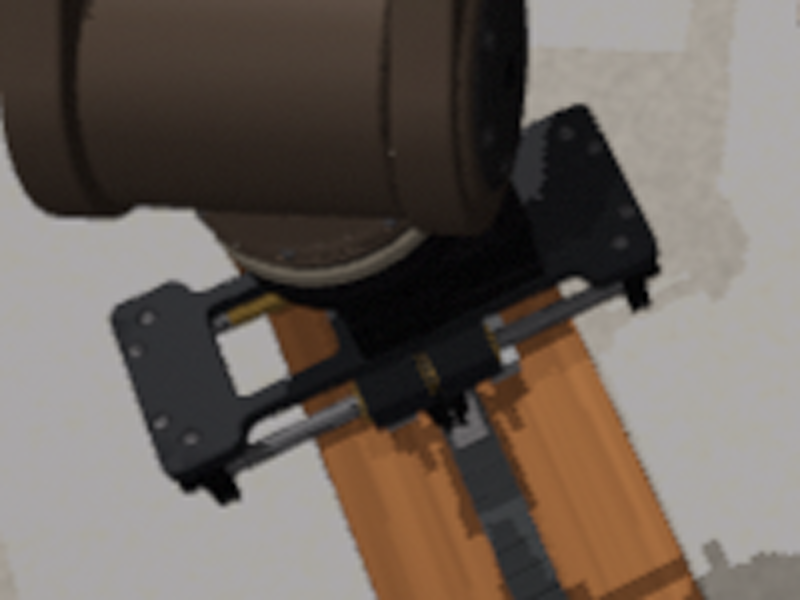

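The fingers are shut and centred over the nose arm, just beyond the lever. I'll push towards the plate.

Request:
arm_command(targets=[[-12, 0, 0, 0, 0], [-26, 0, 0, 0, 0], [-42, 0, 0, 0, 0], [-58, 0, 0, 0, 0], [-74, 0, 0, 0, 0]])

```text
t: 2.35
eef_pos: [515.7, -259.4, 86.5]
tcp_rot: [3.14, -0.002, 0.015]
ft_force: [-0.1, 0.3, 1.2]
opening: 0.002
grip_force: 0.0
```

Request:
arm_command(targets=[[-6, 0, 3, 0, 0], [-8, 0, 4, 0, 0], [-8, 0, 4, 0, 0]])

```text
t: 2.65
eef_pos: [508.7, -259.4, 81.1]
tcp_rot: [3.141, -0.001, 0.015]
ft_force: [0.6, 0.6, -0.5]
opening: 0.004
grip_force: 0.0
```

```bash
python3 - <<'E'
from h import *
c=env.read_camera("scene");u,v=map(int,proj(c,(540,-258,80)));a=c["frame"][v-75:v+75,u-100:u+100,::-1]
cv2.imwrite("pics/s2.png",cv2.resize(a,None,fx=4,fy=4,interpolation=cv2.INTER_CUBIC));print(u,v)
E
```

```text
187 322
```

View pics/s2.png

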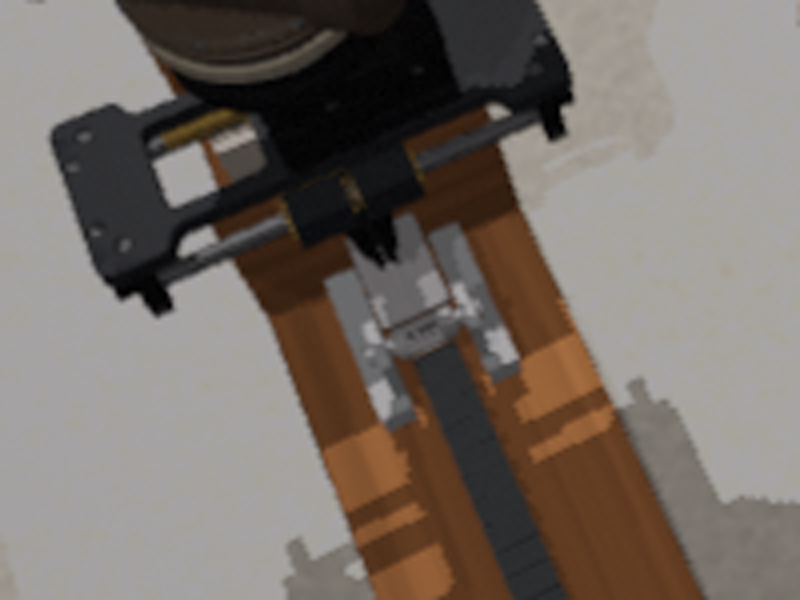

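The pawl is flipped: the paddle lies towards the plate and the nose is up, with no force on the fingers. Next I lift over the plate and come down on its notebook side.

Request:
arm_command(targets=[[4, 0, -30, 0, 0], [4, 0, -65, 0, 0], [-25, 0, -65, 0, 0], [-65, 0, -65, 0, 0], [-65, 0, -65, 0, 0]])

```text
t: 3.2
eef_pos: [440.8, -259.5, 145.9]
tcp_rot: [-3.141, 0.001, 0.014]
ft_force: [-0.6, 0.2, -0.0]
opening: 0.005
grip_force: 0.0
```

Request:
arm_command(targets=[[0, 0, 25, 0, 0], [0, 0, 47, 0, 0], [0, 0, 47, 0, 0]])

```text
t: 3.5
eef_pos: [443.4, -259.6, 96.7]
tcp_rot: [-3.14, 0.003, 0.015]
ft_force: [0.2, -0.2, 0.4]
opening: 0.002
grip_force: 0.0
```

```bash
python3 - <<'E'
from h import *
c=env.read_camera("scene");u,v=map(int,proj(c,(520,-258,80)));a=c["frame"][v-75:v+75,u-100:u+100,::-1]
cv2.imwrite("pics/s3.png",cv2.resize(a,None,fx=4,fy=4,interpolation=cv2.INTER_CUBIC));print(u,v,env.state()["eef_pos"])
E
```

```text
183 312 [ 443.83800375 -259.98134432   98.02907655]
```

View pics/s3.png

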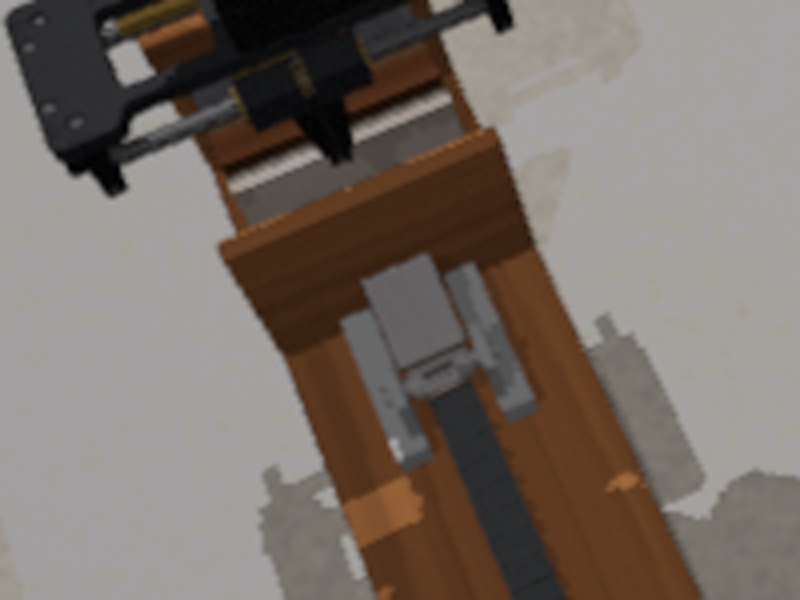

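The pawl stays over with nothing touching it, and the fingers stand behind the plate. I'll push it back.

Request:
arm_command(targets=[[12, 0, 2, 0, 0], [26, 0, 3, 0, 0], [42, 0, 3, 0, 0], [58, 0, 3, 0, 0], [74, 0, 3, 0, 0]])

```text
t: 4.05
eef_pos: [519.2, -259.4, 96.4]
tcp_rot: [3.14, -0.0, 0.015]
ft_force: [-4.3, -3.4, 0.6]
opening: 0.005
grip_force: 2.0
```

Request:
arm_command(targets=[[10, 0, 0, 0, 0], [18, 0, 0, 0, 0], [18, 0, 0, 0, 0]])

```text
t: 4.35
eef_pos: [536.8, -258.6, 95.9]
tcp_rot: [3.141, -0.001, 0.015]
ft_force: [0.1, 0.7, -0.1]
opening: 0.003
grip_force: 0.0
```

Request:
arm_command(targets=[[5, 0, 0, 0, 0], [10, 0, 0, 0, 0], [15, 0, 0, 0, 0], [20, 0, 0, 0, 0], [20, 0, 0, 0, 0]])

```text
t: 4.85
eef_pos: [556.3, -258.6, 95.6]
tcp_rot: [3.141, -0.001, 0.015]
ft_force: [-0.1, -0.6, 0.6]
opening: 0.006
grip_force: 0.0
```

Request:
arm_command(targets=[[4, 0, 0, 0, 0], [8, 0, 0, 0, 0], [11, 0, 0, 0, 0], [14, 0, 0, 0, 0]])

```text
t: 5.25
eef_pos: [569.8, -258.4, 95.6]
tcp_rot: [3.141, 0.0, 0.015]
ft_force: [-2.4, -0.7, 0.4]
opening: 0.004
grip_force: 1.4
```

Request:
arm_command(targets=[[3, 0, 0, 0, 0], [6, 0, 0, 0, 0], [8, 0, 0, 0, 0]])

```text
t: 5.55
eef_pos: [574.6, -258.2, 95.6]
tcp_rot: [-3.14, 0.007, 0.016]
ft_force: [-29.3, -5.1, 15.5]
opening: 0.007
grip_force: 14.6
```

```bash
python3 - <<'E'
from h import *
c=env.read_camera("scene");u,v=map(int,proj(c,(620,-258,60)));print(u,v,env.state()["eef_pos"],env.state()["ft_force"])
a=c["frame"][v-75:v+75,u-100:u+100,::-1]
cv2.imwrite("pics/s4.png",cv2.resize(a,None,fx=4,fy=4,interpolation=cv2.INTER_CUBIC))
E
```

```text
207 368 [ 574.53915254 -258.2800206    95.62084475] [-21.59182342  -3.27598246   9.65109267]
```

View pics/s4.png

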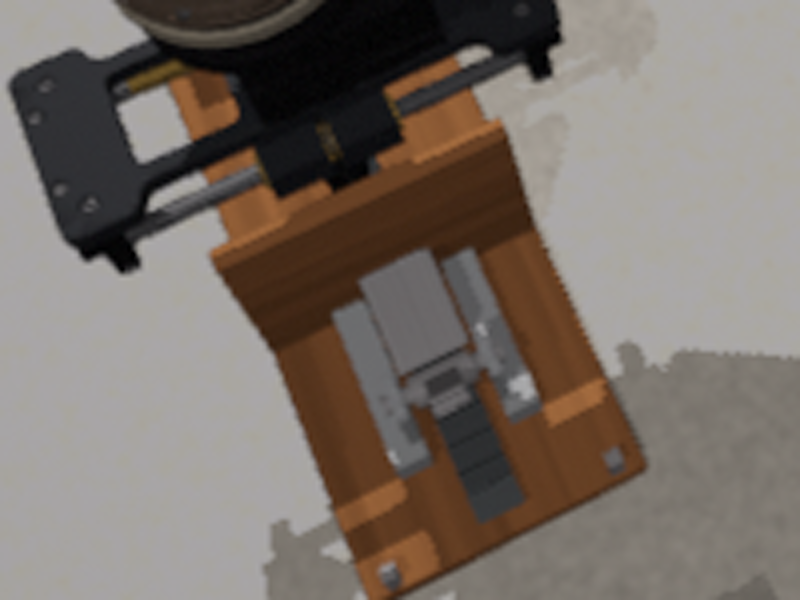

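The force rose sharply after about 110 mm of travel with the pawl over, so the plate is at its end stop. I'll back off and lift.

Request:
arm_command(targets=[[-12, 0, 0, 0, 0], [-35, 0, 0, 0, 0], [-35, 0, -40, 0, 0], [-35, 0, -80, 0, 0], [-35, 0, -120, 0, 0]])

```text
t: 6.1
eef_pos: [542.7, -258.6, 217.3]
tcp_rot: [3.141, -0.001, 0.015]
ft_force: [0.1, 0.1, -0.1]
opening: 0.004
grip_force: 0.0
```

Request:
arm_command(targets=[[-50, 0, -40, 0, 0], [-100, 0, -40, 0, 0], [-150, 0, -40, 0, 0], [-150, 0, -40, 0, 0]])

```text
t: 6.5
eef_pos: [389.5, -260.2, 256.5]
tcp_rot: [3.141, -0.001, 0.014]
ft_force: [1.3, -0.0, 0.2]
opening: 0.005
grip_force: 0.0
```

```bash
python3 - <<'E'
from h import *
c=env.read_camera("top");cv2.imwrite("pics/t5.png",cv2.resize(c["frame"][100:240,405:535,::-1],None,fx=4,fy=4,interpolation=cv2.INTER_CUBIC));print(env.state()["eef_pos"],env.state()["ft_force"])
E
```

```text
[ 390.0288934  -260.63837589  256.53551089] [ 0.2603381  -0.09944112  1.07506667]
```

View pics/t5.png

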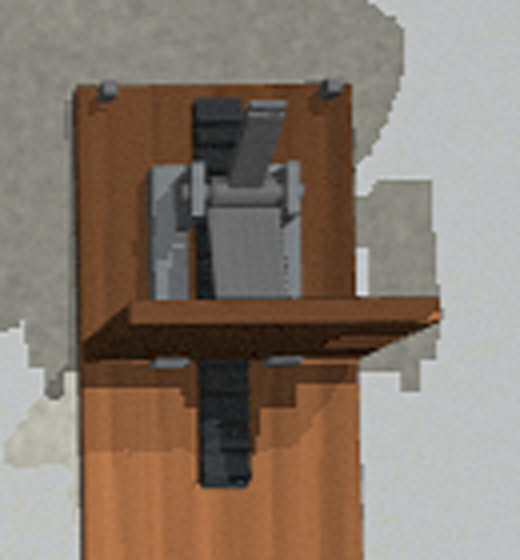

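The plate's top edge is now at row 178, against 249 before. That is about 110 mm of travel to a hard stop. The pawl is still over and the arm is clear.

```bash
python3 -c "
from cell import env
print(env.job_done())"
```

```text
the job is handed in; nothing more can be done
None
```

I flipped the tall rack's pawl over and it stayed, then slid the plate back about 110 mm to a hard stop. The low rack was left alone, the arm is clear, and the job was handed in (no verdict was returned).

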